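Start keep-warm under the covered pot on a cafe's double hob

TASK

Start the hob keeping the covered pot warm: with a fingertip, press the on key, then the zone key for the side the pot stands on, then the keep-warm key. Press each key lightly but right down, one at a time, letting it come up before the next, and press no other key. Leave the pot, the pan and everything else standing where they are; nothing is to be picked up.

Things in the scene. Friction and masses are not known exactly. Their poses are not given: they have to be found in the camera images.
- hob: Fixed double induction hob, steel case, black glass top, 380 mm deep, 600 wide, 60 high. Origin: centre of underside; x from the key edge (front, robot side) to the back, y to the left as the robot sees it. Seven dark grey rubber keys, 147 mm in front of its centre, in a row along y, 52 mm apart; left (+y) to right: left zone, minus, plus, on, keep-warm, timer, right zone.
- zone_left (a point): centre of the left cooking zone (ring of 210 mm printed on the glass), on the glass surface; 150 mm to the left and 50 mm behind the hob's centre
- zone_right (a point): centre of the right cooking zone, on the glass surface; 150 mm to the right and 50 mm behind the hob's centre
- left_key_top (a point): left zone key, number 1 from the left in the row of seven: oblong, 24 mm front to back by 36 mm along the row, marked with a big filled ring to the left of a small ring; chooses the left cooking zone. This point is the centre of its top face, 7 mm above the key panel (67 mm above the counter) when up; it moves with the key.
- on_key_top (a point): on key, number 4 from the left in the row of seven: round, the largest, 30 mm across, marked with a broken ring and a stroke; it is the middle key of the row. This point is the centre of its top face, 7 mm above the key panel (67 mm above the counter) when up; it moves with the key.
- warm_key_top (a point): keep-warm key, number 5 from the left in the row of seven: round, 24 mm across, marked with a little pot; it is the first key to the right of the on key. This point is the centre of its top face, 7 mm above the key panel (67 mm above the counter) when up; it moves with the key.
- right_key_top (a point): right zone key, number 7 from the left in the row of seven: oblong, 24 mm front to back by 36 mm along the row, marked like the left zone key but mirrored; chooses the right cooking zone. This point is the centre of its top face, 7 mm above the key panel (67 mm above the counter) when up; it moves with the key.
- left_key (a joint): travel of the left zone key in m: 0 up, 0.005 fully down (then its top is still 2 mm above the panel). Sprung: gives from 1 N, switches at 3 mm (3.5 N), stops at 5 mm (5 N), springs back when let go. Over 20 N spoils the panel.
- minus_key (a joint): travel of the minus key in m (number 2 from the left in the row of seven: square 24 mm, marked with a bar; not needed; its top is level with the other keys): 0 up, 0.005 fully down (then its top is still 2 mm above the panel). Sprung: gives from 1 N, switches at 3 mm (3.5 N), stops at 5 mm (5 N), springs back when let go. Over 20 N spoils the panel.
- plus_key (a joint): travel of the plus key in m (number 3 from the left in the row of seven: square 24 mm, marked with a cross; not needed; its top is level with the other keys): 0 up, 0.005 fully down (then its top is still 2 mm above the panel). Sprung: gives from 1 N, switches at 3 mm (3.5 N), stops at 5 mm (5 N), springs back when let go. Over 20 N spoils the panel.
- on_key (a joint): travel of the on key in m: 0 up, 0.005 fully down (then its top is still 2 mm above the panel). Sprung: gives from 1 N, switches at 3 mm (3.5 N), stops at 5 mm (5 N), springs back when let go. Over 20 N spoils the panel.
- warm_key (a joint): travel of the keep-warm key in m: 0 up, 0.005 fully down (then its top is still 2 mm above the panel). Sprung: gives from 1 N, switches at 3 mm (3.5 N), stops at 5 mm (5 N), springs back when let go. Over 20 N spoils the panel.
- timer_key (a joint): travel of the timer key in m (number 6 from the left in the row of seven: round, 24 mm across, marked with a clock face; not needed; its top is level with the other keys): 0 up, 0.005 fully down (then its top is still 2 mm above the panel). Sprung: gives from 1 N, switches at 3 mm (3.5 N), stops at 5 mm (5 N), springs back when let go. Over 20 N spoils the panel.
- right_key (a joint): travel of the right zone key in m: 0 up, 0.005 fully down (then its top is still 2 mm above the panel). Sprung: gives from 1 N, switches at 3 mm (3.5 N), stops at 5 mm (5 N), springs back when let go. Over 20 N spoils the panel.
- pot: the covered pot: round stainless steel pot, 180 mm across and 100 mm high with its steel lid on and a small black lid knob on top (123 mm in all), two steel loop handles at its front and back (245 mm over both); it stands on one of the two zones. Origin: centre of its underside, z up, the handles lie along its x axis. Not to be moved.
- frying_pan: open dark frying pan, 220 mm across the rim, 42 mm high, with one long straight handle pointing away from the keys to the back; stands on the other zone. Origin: centre of its underside, handle along its x axis. Not to be moved.
- salt_pot: small steel salt shaker, 40 mm across, 55 mm high, standing on the glass between the two zones. Origin: centre of its underside.
- cup: white cup with one handle, 94 mm across, 60 mm high, on the counter close to one side of the hob. Origin: centre of its underside.
- egg_cup: boiled egg in a white egg cup, 48 mm across, 84 mm high, on the counter close to the other side of the hob. Origin: centre of its underside.
- pepper_pot: steel pepper shaker, 40 mm across, 80 mm high, on the glass between the zones, behind the salt shaker. Origin: centre of its underside.

How it is judged:
On the way, in this order (a step that is already met when the one before it is completed fails the run):
1. the on key is pressed down by the fingers (3 mm or more) for a moment, no other key with it (value of joint on_key above 0.003 m and value of joint each of left_key, minus_key, plus_key, warm_key, timer_key, right_key below 0.001 m and contact force between the fingers and hob above 1 N), for 0.1 s.
2. with the on key up again, the zone key on the pot's side is pressed down by the fingers (3 mm or more) (((y of pot in the frame of hob above 0 m and value of joint left_key above 0.003 m) or (y of pot in the frame of hob below 0 m and value of joint right_key above 0.003 m)) and value of joint each of on_key, warm_key below 0.001 m and contact force between the fingers and hob above 1 N), for 0.1 s.
3. with the other keys up again, the keep-warm key is pressed down by the fingers (3 mm or more) (value of joint warm_key above 0.003 m and value of joint each of on_key, left_key, right_key below 0.001 m and contact force between the fingers and hob above 1 N), for 0.1 s.
At the end, for the whole second after the job is handed in: All seven keys are up again (within 1 mm), the pot and the frying pan still stand on their zones, each within 15 mm of where it began and at rest, and the two shakers, the cup and the egg cup are within 25 mm of where they began (value of joint each of left_key, minus_key, plus_key, on_key, warm_key, timer_key, right_key below 0.001 m and ((horizontal distance between pot and zone_left below 0.04 m and horizontal distance between frying_pan and zone_right below 0.04 m) or (horizontal distance between pot and zone_right below 0.04 m and horizontal distance between frying_pan and zone_left below 0.04 m)) and distance of each of pot, frying_pan from where it was at the start of the episode below 0.015 m and distance of each of salt_pot, pepper_pot, cup, egg_cup from where it was at the start of the episode below 0.025 m and angle between pot's own z axis and vertical below 0.1 rad and linear speed of each of pot, frying_pan below 0.02 m/s); the robot touches nothing.
It fails at once if the zone key on the frying pan's side is pressed (2 mm or more) ((y of pot in the frame of hob above 0 m and value of joint right_key above 0.002 m) or (y of pot in the frame of hob below 0 m and value of joint left_key above 0.002 m)).
It fails at once if the minus, plus or timer key is pressed (2 mm or more) (value of joint any of minus_key, plus_key, timer_key above 0.002 m).
It fails at once if the hob or a key is pushed with more than 20 N (contact force between any of the fingers, the arm and hob above 20 N).
It fails at once if the pot or the frying pan is lifted, carried or shoved (15 mm) (distance of any of pot, frying_pan from where it was at the start of the episode above 0.015 m).
It fails at once if anything else standing about is lifted or displaced (25 mm) (distance of any of salt_pot, pepper_pot, cup, egg_cup from where it was at the start of the episode above 0.025 m).
It also fails if it takes over 40 s, if anything falls off the work surface, if the arm or the gripper's body presses on something with over 40 N, if the wrist force passes 120 N, or if a joint passes its speed limit or range.

ROBOT

A 6-joint arm with a two-finger parallel gripper is mounted at the origin on the work surface. World frame = base frame: x ahead of the robot, y to its left, z up, the work surface at z = 0. Lengths are in m, angles in rad, forces in N, time in s.
With the tool pointing down it reaches from about 0.35 to 0.85 m from the base axis. Payload 8.1 kg.
Tool frame: the origin (TCP) lies at the very end of the fingers, on their centre line; the grasp point (between the pads) lies 19 mm behind it; z points along the fingers, y is the line along which they close (so a half turn about z gives the same grasp; the last joint's range is limited). The gripper opens to 93 mm and grips with 3 to 60 N. Pads are 15 mm wide; open, the fingers measure 128 mm over their backs; the gripper's body (75 mm by 188 mm) begins 65 mm behind the grasp point.
Start: joints at [1.081, 0.13, 1.488, -0, 1.523, -0.085], TCP at [0.236, 0.552, 0.219] pointing down, gripper open.
Joint ranges: [-2.96, 2.96], [-0.89, 2.26], [0.02, 2.5], [-1.34, 4.48], [0, 2.73], [-2.66, 2.66]. Speed limits (rad/s): [2.39, 2.39, 2.79, 3.14, 3.14, 3.14].

INTERFACE

Orientations are given as a rotation vector (axis times angle).
In Python, from plant import read_state, eyes, workorder gives the robot as it stands. The module is installed in compiled form; this text tells all that it offers.
- The arm moves only by the tool play_rows, never from a script. Its argument "targets" is one flat list of numbers, 4 for each row, row after row: the shift along the tool's x, y, z in cm, then the turn about the tool's z in degrees. In form: [dx, dy, dz, roll, dx, dy, dz, roll, ...]. A call has 1 to 8 rows; each row is the pose to reach, as a shift and turn from the pose commanded when the call began, along the tool's axes at that moment; what a row does not reach only later rows make up. A row lasts 1/12 s, in which the tool goes at most 41.7 mm and 7.16 degrees, less where a joint would pass 70% of its speed; a pose out of reach is approached as far as the arm can. A call with a gripper value outside its range is refused whole. "grip" is the finger opening in cm, from 0 to 9.3, set as the call begins (left out, the last holds). The fingers move at their own pace and stop on an object; "grip_force" is the grip in N (left out, the last holds). Time passes only in rows, so rows that repeat a pose let the fingers close. It gives the time, the measured TCP pose, the force, the opening and the grip force at its end, in the units of the state.
- read_state(): the state, without advancing time (a new reading comes with each control period).
- eyes.read_camera(name): name is "side" or "top" or "wrist"; returns a dict with "image" (480x640x3 uint8, red, green, blue), "vfov" (degrees; the focal length in pixels is half the picture's height over the tangent of half this angle, whatever the lens; pixels are square), "cx", "cy" (the principal point, pixels), "cam_to_world" (4x4, takes a point from camera to world coordinates); the wrist camera has in their place "T_tool_cam" (4x4, takes a point from camera to tool coordinates, whose origin is the TCP and whose axes are the flange's). Camera axes: x right, y up, looking along -z (the intrinsics and any distortion apply to the point x, -y, -z); pixel columns grow to the right and rows downward; lengths in m; the calibration is good to about 2 mm. A picture is of the moment at which its call begins: read the wrist's pose just before it. There is no depth.
- workorder.close_job(): hands the job in; it is judged then, once.
The state is a dict: "t": time; "q": joint angles; "dq": joint speeds; "joint_torque": joint torques, N m; "tool_pos": TCP position; "orientation": TCP orientation; "force": force on the tool from outside, world axes, zero at the start; "wrist_torque": the same for the moment, N m; "opening": finger opening in m; "gripper_force": force on a finger pad.
Only numpy, scipy, OpenCV 4.12 (cv2) and the standard library are available. Lean on these libraries where they do the work, as an engineer would, in place of code of your own. Each camera call takes 0.05 s, during which the arm holds its last target. There are 200 camera calls.

## Working session

There is one attempt and no reset: what is moved stays moved. The work goes in short steps, Python scripts to look and compute and a tool call to move; the robot and the scene stay as the last step left them, time stands still between calls to the robot, and variables do not carry over. Pictures are saved under pics/ and viewed, at most 10 in all, crops included, and the job is handed in when it is done.

Besides the shell and the picture viewer there is one more tool, called after "Request:" by a JSON object that holds its "name" and its "arguments". play_rows: Moves the arm, as the interface text tells. Its arguments: {"type":"object","properties":{"targets":{"type":"array"},"grip":{"type":"number"},"grip_force":{"type":"number"}},"required":["targets"]}

```bash
mkdir -p pics; python3 - <<'E'
from plant import read_state, eyes
import cv2,numpy as np,pickle
s=read_state(); print(s['t'],s['tool_pos'],s['orientation'],s['force'],s['opening'])
d={n:eyes.read_camera(n) for n in('top','side')}
pickle.dump(d,open('cams.pkl','wb'))
for n in d:
    cv2.imwrite(f'pics/{n}0.png',d[n]['image'][:,:,::-1])
    print(n,{k:v for k,v in d[n].items() if k!='image'})
E
```

```text
0.0 [0.23601322 0.55099388 0.21760017] [-6.31445839e-01 -3.07696468e+00  2.79145452e-03] [-0.87082604  0.18214483 -0.49503872] 0.09291206546990377
top {'vfov': 44.1686431923984, 'cx': 324.7190654198969, 'cy': 243.33683089628187, 'cam_to_world': array([[-0.00885769,  0.99628982, -0.08560456,  0.50851534],
       [-0.99974639, -0.00705069,  0.02138806,  0.04100168],
       [ 0.02070514,  0.0857723 ,  0.9960996 ,  1.41083964],
       [ 0.        ,  0.        ,  0.        ,  1.        ]])}
side {'vfov': 43.44984007441707, 'cx': 324.78729366067, 'cy': 234.92806527858087, 'cam_to_world': array([[ 0.99924702,  0.03638006, -0.01348681,  0.5855091 ],
       [-0.03685378,  0.78125419, -0.62312414, -0.79206622],
       [-0.01213266,  0.62315197,  0.78200666,  1.07542952],
       [ 0.        ,  0.        ,  0.        ,  1.        ]])}
```

View pics/top0.png

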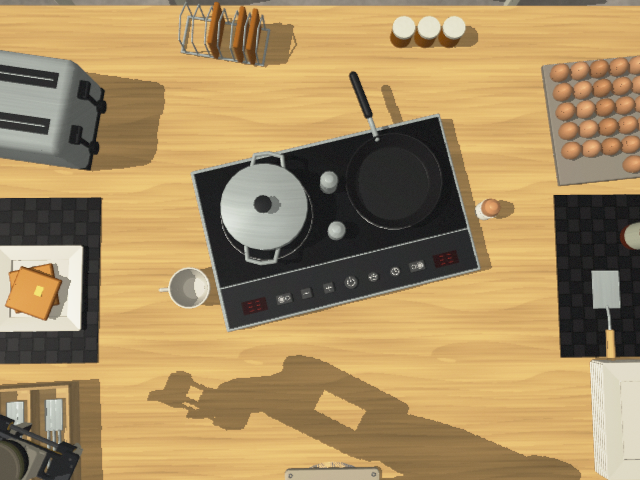

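View pics/side0.png

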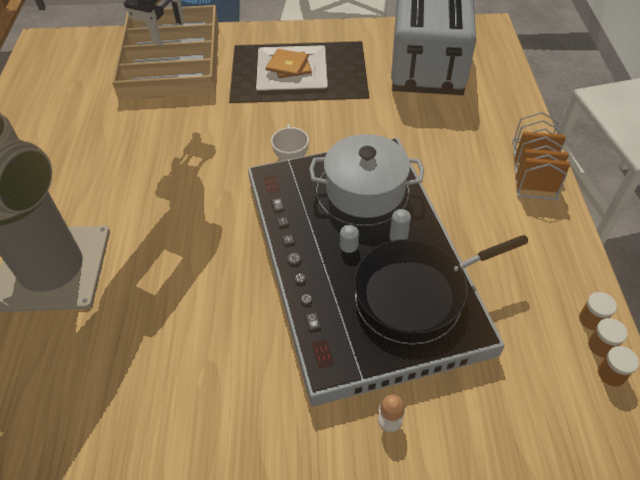

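The pot stands on the left zone (top view 264,205) and the pan on the right. In the top view the keys run from left zone (284,299) through on (351,282) and warm (373,277) to right zone (417,265). In the side view they run from (278,204) to (313,322).

```bash
cat > h.py <<'E'
import numpy as np,cv2,pickle
def ray(c,p):
    f=240/np.tan(np.radians(c['vfov']/2)); T=c['cam_to_world']
    d=T[:3,:3]@np.array([(p[0]-c['cx'])/f,-(p[1]-c['cy'])/f,-1.]); return T[:3,3],d/np.linalg.norm(d)
def plane(c,p,z):
    o,d=ray(c,p); return o+d*(z-o[2])/d[2]
def tri(c1,p1,c2,p2):
    A=0;b=0
    for c,p in((c1,p1),(c2,p2)):
        o,d=ray(c,p);M=np.eye(3)-np.outer(d,d);A=A+M;b=b+M@o
    return np.linalg.solve(A,b)
def cen(c,p,r=9):
    g=cv2.cvtColor(c['image'],cv2.COLOR_RGB2GRAY).astype(float);x,y=p
    w=g[y-r:y+r+1,x-r:x+r+1];w=np.clip(w-60,0,None);Y,X=np.mgrid[-r:r+1,-r:r+1]
    w=w*(X**2+Y**2<=r*r)
    return x+(w*X).sum()/w.sum(),y+(w*Y).sum()/w.sum()
def fit(P):  # row of 7 keys -> centre(on key), unit direction, using 52 mm
    P=np.array(P)[:,:2];m=P.mean(0);k=np.arange(7)-3
    v=(k[:,None]*(P-m)).sum(0)/28
    return m,v
E
python3 - <<'E'
from h import *
d=pickle.load(open('cams.pkl','rb'));t,s=d['top'],d['side']
a=[cen(t,p) for p in[(284,299),(306,294),(328,288),(351,282),(373,277),(395,271),(417,265)]]
b=[cen(s,p,8) for p in[(278,204),(283,222),(289,240),(294,258),(300,279),(307,299),(313,322)]]
print(np.round(a,1).tolist(),np.round(b,1).tolist())
for n,P in(('top',[plane(t,p,.067) for p in a]),('side',[plane(s,p,.067) for p in b])):
    m,v=fit(P);print(n,m,np.linalg.norm(v),np.degrees(np.arctan2(v[1],v[0])));print(np.round(P,4)[:,:2].tolist())
print(np.round([tri(t,p,s,q) for p,q in zip(a,b)],4))
o=[cv2.resize(t['image'][245:320,265:440],None,fx=4,fy=4,interpolation=2),cv2.resize(s['image'][190:340,255:430],None,fx=4,fy=4)[:280]]
E
```

```text
[[282.7, 298.6], [305.6, 292.9], [328.0, 287.4], [350.3, 281.8], [372.6, 276.6], [394.8, 270.9], [417.7, 265.4]] [[277.5, 203.0], [282.5, 220.4], [288.0, 238.4], [293.6, 257.2], [299.4, 277.1], [305.9, 297.9], [312.8, 321.2]]
top [ 0.53567102 -0.04537017] 0.05249424969193536 -76.71204263998408
[[0.4993, 0.1081], [0.5117, 0.0563], [0.5237, 0.0055], [0.5359, -0.0453], [0.5473, -0.096], [0.5598, -0.1468], [0.572, -0.1995]]
side [ 0.53597011 -0.04510426] 0.052339877094837395 -76.84744811209377
[[0.5005, 0.1078], [0.5121, 0.0562], [0.5242, 0.0057], [0.5358, -0.0446], [0.5474, -0.0955], [0.5598, -0.1459], [0.5721, -0.1994]]
[[ 0.4999  0.1082  0.0665]
 [ 0.5119  0.0564  0.0668]
 [ 0.5239  0.0055  0.0672]
 [ 0.5358 -0.0452  0.0678]
 [ 0.5473 -0.0959  0.0676]
 [ 0.5598 -0.1467  0.0681]
 [ 0.5721 -0.1994  0.0671]]
```

Both views agree: height 67 mm, pitch 52.4 mm, row at -76.8°. Next I work out the move to above the on key, with the fingers closed and the tool's y axis along the row.

```bash
cat > go.py <<'E'
import sys,numpy as np
from plant import read_state
from scipy.spatial.transform import Rotation as R
K={'on':(.5358,-.0452),'left':(.5001,.1075),'warm':(.5475,-.0957)}
s=read_state();r=R.from_rotvec(s['orientation']);M=r.as_matrix();p=s['tool_pos']
t=np.array([*K[sys.argv[1]],float(sys.argv[2])])
a=np.degrees(np.arctan2(M[1,1],M[0,1]))
print('t',s['t'],'pos',p.round(4),'open',s['opening'],'F',s['force'].round(2),'zaxis',M[:,2].round(3))
print('shift cm',(M.T@(t-p)*100).round(2),'roll',round(-(103.2-a),1))
E
python3 go.py on 0.2
```

```text
t 0.1 pos [0.236  0.5511 0.2177] open 0.09298532150646287 F [-0.27  0.03  0.5 ] zaxis [-0.001 -0.001 -1.   ]
shift cm [-51.04 -43.     1.83] roll -36.4
```

Request:
{"name": "play_rows", "arguments": {"targets": [-3.2,-2.7,0,-6,-6.4,-5.4,0,-12,-9.6,-8.1,0,-18,-12.8,-10.8,0.2,-24,-16,-13.5,0.4,-30,-19.2,-16.2,0.6,-36.4,-22.4,-18.9,0.8,-36.4,-25.6,-21.6,1,-36.4], "grip": 0, "grip_force": 20}}

```text
t: 0.77
tool_pos: [0.3845, 0.2547, 0.2085]
orientation: [0.364, -3.12, 0.0]
force: [1.9, 0.0, -0.8]
opening: 0.0442
gripper_force: 0.0
```

```bash
python3 go.py on 0.2
```

```text
t 0.7667 pos [0.3845 0.2547 0.2085] open 0.044239740972997314 F [ 1.87  0.03 -0.81] zaxis [-0. -0. -1.]
shift cm [ -7.83 -32.66   0.85] roll 0.1
```

Request:
{"name": "play_rows", "arguments": {"targets": [-1,-4,0,0,-2,-8,0,0,-3,-12,0,0,-4,-16,0,0,-5,-20,0,0,-6,-24,0,0,-7,-28,0,0,-7.5,-31.5,0.8,0]}}

```text
t: 1.43
tool_pos: [0.531, -0.0357, 0.2021]
orientation: [-0.36, 3.118, -0.001]
force: [0.4, 0.9, 0.2]
opening: 0.0005
gripper_force: 0.0
```

Request:
{"name": "play_rows", "arguments": {"targets": [0,0,2,0,0,0,4,0,0,0,6,0,0,0,8,0,0,0,9,0,0,0,9,0,0,0,9,0,0,0,9,0]}}

```text
t: 2.1
tool_pos: [0.5301, -0.0331, 0.1122]
orientation: [-0.361, 3.119, -0.001]
force: [0.1, 0.3, 0.6]
opening: 0.0002
gripper_force: 0.0
```

```bash
python3 go.py on 0.067; python3 - <<'E'
from plant import read_state,eyes
import cv2
d=eyes.read_camera('wrist');cv2.imwrite('pics/w1.png',d['image'][:,:,::-1])
d=eyes.read_camera('top');cv2.imwrite('pics/t1.png',cv2.resize(d['image'][200:350,240:440,::-1],None,fx=4,fy=4))
E
```

```text
t 2.1 pos [ 0.5301 -0.0331  0.1122] open 0.0001521393002210201 F [0.06 0.29 0.6 ] zaxis [ 0.002 -0.    -1.   ]
shift cm [-0.27 -1.31  4.52] roll 0.0
```

View pics/w1.png

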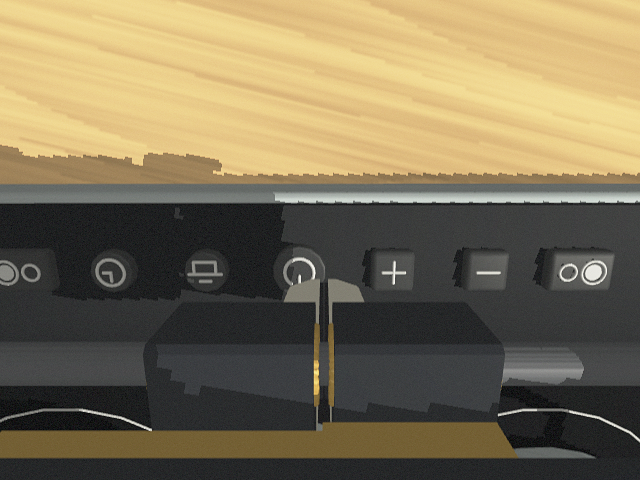

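The wrist view shows the closed fingertips (322,285) beside the on key (299,268), which matches the remaining shift of -1.3 cm in y. I'll correct that and come down to just above the key.

Request:
{"name": "play_rows", "arguments": {"targets": [-0.3,-1.3,0,0,-0.3,-1.3,1,0,-0.3,-1.3,2,0,-0.3,-1.3,3,0,-0.3,-1.3,3.5,0,-0.3,-1.3,3.5,0,-0.3,-1.3,3.5,0]}}

```text
t: 2.78
tool_pos: [0.5344, -0.0448, 0.0749]
orientation: [0.361, -3.119, -0.001]
force: [0.4, 0.9, 0.5]
opening: 0.0006
gripper_force: 0.0
```

```bash
python3 go.py on 0.067;  python3 - <<'E'
from plant import eyes
import cv2
d=eyes.read_camera('wrist');cv2.imwrite('pics/w2.png',d['image'][:,:,::-1])
E
```

```text
t 2.7833 pos [ 0.5344 -0.0448  0.0749] open 0.000647173909280561 F [0.39 0.9  0.55] zaxis [-0.002  0.    -1.   ]
shift cm [-0.13 -0.07  0.79] roll 0.0
```

View pics/w2.png

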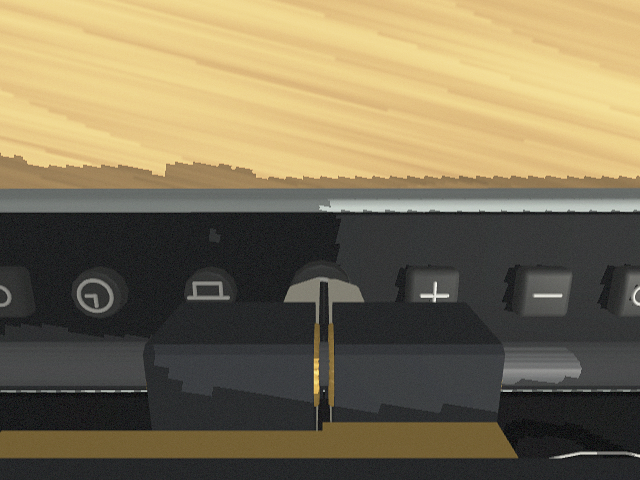

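The tips (323,285) now cover the on key, midway between warm (210) and plus (434). Pressing in small steps.

Request:
{"name": "play_rows", "arguments": {"targets": [-0.1,0,0.4,0,-0.1,0,0.7,0,-0.1,0,0.9,0,-0.1,0,1.0,0,-0.1,0,1.1,0,-0.1,0,1.15,0,-0.1,0,1.15,0]}}

```text
t: 3.42
tool_pos: [0.5364, -0.0447, 0.0646]
orientation: [-0.361, 3.12, -0.0]
force: [-0.2, 1.3, 3.2]
opening: 0.0005
gripper_force: 1.5
```

Request:
{"name": "play_rows", "arguments": {"targets": [0,0,0.1,0,0,0,0.2,0,0,0,0.2,0,0,0,0.2,0]}}

```text
t: 3.75
tool_pos: [0.5364, -0.0447, 0.0626]
orientation: [-0.361, 3.12, -0.0]
force: [-0.9, 1.2, 6.0]
opening: 0.0004
gripper_force: 2.3
```

Request:
{"name": "play_rows", "arguments": {"targets": [0,0,0.05,0,0,0,0.05,0,0,0,0.05,0]}}

```text
t: 4.0
tool_pos: [0.5364, -0.0448, 0.0623]
orientation: [-0.361, 3.12, -0.0]
force: [-0.6, 1.7, 6.3]
opening: 0.0005
gripper_force: 3.3
```

Request:
{"name": "play_rows", "arguments": {"targets": [0,0,-1,0,0,0,-3,0,0,0,-5,0,0,4,-5,0,0,8,-5,0,0,12,-5,0,0,15.7,-5,0,0,15.7,-5,0]}}

```text
t: 4.67
tool_pos: [0.4984, 0.1134, 0.1119]
orientation: [0.368, -3.119, -0.003]
force: [0.1, 0.0, -1.0]
opening: 0.0004
gripper_force: 0.0
```

Request:
{"name": "play_rows", "arguments": {"targets": [0,0,0,0,0,0,0,0]}}

```text
t: 4.83
tool_pos: [0.5003, 0.1078, 0.1119]
orientation: [0.363, -3.12, 0.001]
force: [-0.3, 0.6, -0.7]
opening: 0.0002
gripper_force: 0.0
```

```bash
python3 go.py left 0.075
```

```text
t 4.8333 pos [0.5003 0.1078 0.1119] open 0.00018619616234886218 F [-0.31  0.56 -0.74] zaxis [-0.    -0.001 -1.   ]
shift cm [ 0.02 -0.02  3.69] roll 0.1
```

Request:
{"name": "play_rows", "arguments": {"targets": [0,0,1.5,0,0,0,3,0,0,0,4,0,0,0,4.4,0,0,0,4.6,0,0,0,4.75,0,0,0,4.9,0,0,0,4.9,0]}}

```text
t: 5.5
tool_pos: [0.5009, 0.1077, 0.0635]
orientation: [-0.361, 3.12, -0.001]
force: [-1.0, -2.7, 4.2]
opening: 0.0006
gripper_force: 1.9
```

Request:
{"name": "play_rows", "arguments": {"targets": [0,0,0.05,0,0,0,0.1,0,0,0,0.1,0,0,0,0.1,0]}}

```text
t: 5.83
tool_pos: [0.501, 0.108, 0.0625]
orientation: [-0.361, 3.119, -0.001]
force: [0.6, -3.0, 4.3]
opening: 0.0002
gripper_force: 2.3
```

Pressed to about 4.5 mm, like the on key. I'll go slightly deeper to be sure, then move to the keep-warm key.

Request:
{"name": "play_rows", "arguments": {"targets": [0,0,0.05,0,0,0,0.08,0,0,0,0.08,0,0,0,0.08,0]}}

```text
t: 6.17
tool_pos: [0.5011, 0.108, 0.0622]
orientation: [-0.361, 3.119, -0.001]
force: [-1.6, -4.0, 11.3]
opening: 0.0003
gripper_force: 5.3
```

Request:
{"name": "play_rows", "arguments": {"targets": [0,0,-1,0,0,0,-3,0,0,0,-5,0,0,-4,-5,0,0,-8,-5,0,0,-12,-5,0,0,-16,-5,0,0,-19.8,-5,0]}}

```text
t: 6.83
tool_pos: [0.5456, -0.086, 0.1111]
orientation: [-0.362, 3.121, 0.001]
force: [-0.6, 0.3, -0.5]
opening: 0.0003
gripper_force: 0.0
```

Request:
{"name": "play_rows", "arguments": {"targets": [0,-1,0,0,0,-1,0,0,0,-1,0,0,0,-1,0,0]}}

```text
t: 7.17
tool_pos: [0.5474, -0.0929, 0.1107]
orientation: [0.362, -3.12, -0.002]
force: [0.6, -0.0, -0.1]
opening: 0.0005
gripper_force: 0.0
```

```bash
python3 go.py warm 0.075
```

```text
t 7.1667 pos [ 0.5474 -0.0929  0.1107] open 0.0004816805992696503 F [ 0.57 -0.02 -0.08] zaxis [-0.001  0.001 -1.   ]
shift cm [ 0.05 -0.28  3.57] roll 0.0
```

Request:
{"name": "play_rows", "arguments": {"targets": [0,-0.3,1.5,0,0,-0.3,3,0,0,-0.3,3.9,0,0,-0.3,4.3,0,0,-0.3,4.5,0,0,-0.3,4.65,0,0,-0.3,4.8,0,0,-0.3,4.8,0]}}

```text
t: 7.83
tool_pos: [0.5491, -0.097, 0.0638]
orientation: [-0.361, 3.12, 0.0]
force: [-1.9, 2.2, 3.5]
opening: 0.0008
gripper_force: 1.8
```

Request:
{"name": "play_rows", "arguments": {"targets": [0,0,0.05,0,0,0,0.1,0,0,0,0.1,0,0,0,0.1,0]}}

```text
t: 8.17
tool_pos: [0.5492, -0.0973, 0.0627]
orientation: [-0.361, 3.119, -0.0]
force: [0.6, 3.2, 4.8]
opening: 0.0002
gripper_force: 2.3
```

Request:
{"name": "play_rows", "arguments": {"targets": [0,0,0.05,0,0,0,0.08,0,0,0,0.08,0,0,0,0.08,0]}}

```text
t: 8.5
tool_pos: [0.5492, -0.0973, 0.0622]
orientation: [-0.361, 3.119, -0.0]
force: [-1.2, 5.5, 8.6]
opening: 0.0006
gripper_force: 4.6
```

Request:
{"name": "play_rows", "arguments": {"targets": [0,0,-1,0,0,0,-3,0,0,0,-6,0,0,0,-9,0,0,0,-12,0,0,0,-12,0,0,0,-12,0,0,0,-12,0]}}

```text
t: 9.17
tool_pos: [0.5481, -0.0976, 0.1808]
orientation: [0.361, -3.12, 0.0]
force: [-0.2, 0.3, -0.8]
opening: 0.0004
gripper_force: 0.0
```

```bash
python3 go.py warm 0.2; python3 - <<'E'
from plant import eyes
import cv2
d=eyes.read_camera('side');cv2.imwrite('pics/s2.png',d['image'][:,:,::-1])
E
```

```text
t 9.1667 pos [ 0.5481 -0.0976  0.1808] open 0.00035663408402263405 F [-0.22  0.34 -0.83] zaxis [-0.001 -0.    -1.   ]
shift cm [ 0.02  0.2  -1.92] roll -0.0
```

View pics/s2.png

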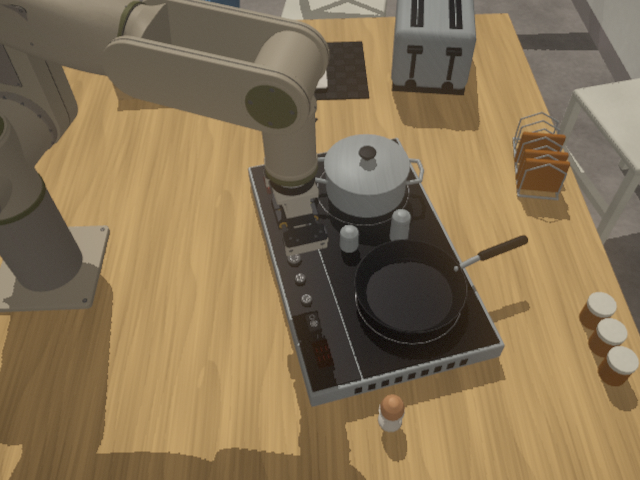

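The gripper is clear of the keys, and the pot (367,175), pan (410,290), shakers and egg cup are where they began. The cup is hidden behind the arm, but no move went near it. Handing in.

```bash
python3 -c "
from plant import workorder
print(workorder.close_job())"
```

```text
the job is handed in; nothing more can be done
None
```

I pressed the on, left zone (the pot's side) and keep-warm keys in that order, each right down at no more than about 11 N and released before the next, then handed the job in; no verdict came back.

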